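# Lock a carved printing block in its work holder with the T-key

## Robot

A 6-joint arm with a two-finger parallel gripper is mounted at the origin on the work surface. World frame = base frame: x ahead of the robot, y to its left, z up, the work surface at z = 0. Lengths are in mm, angles in rad, forces in N, time in s.
With the tool pointing down it reaches from about 350 to 775 mm from the base axis. Payload 7.3 kg.
Tool frame: the origin (TCP) lies midway between the tips of the shut fingers; the grasp point (between the pads) lies 19 mm behind it; z points along the fingers, y is the line along which they close (so a half turn about z gives the same grasp; the last joint's range is limited). The gripper opens to 92 mm and grips with 3 to 60 N. Pads are 19 mm wide; open, the fingers measure 130 mm over their backs; the gripper's body (75 mm by 190 mm) begins 47 mm behind the grasp point.
Start: joints at [0.973, 0.342, 1.524, -0, 1.275, -0.146], TCP at [229.196, 472.349, 226.741] pointing down, gripper open.
Joint ranges: [-2.53, 2.53], [-0.77, 2.02], [0.04, 2.7], [-1, 4.14], [0.28, 2.66], [-3.11, 3.11]. Speed limits (rad/s): [2.57, 2.57, 3.14, 3.14, 3.14, 3.14].

## Interface

Orientations are given as [roll, pitch, yaw] about the fixed x, y, z axes, in that order (R = Rz(yaw) Ry(pitch) Rx(roll)).
In Python, from plant import get_obs, capture, camera_model, close_job, search_frame, regions_of, pinpoint gives the robot as it stands. The module is installed in compiled form; this text tells all that it offers.
- The arm moves only by the shell command python3 -m pendant 'ROWS'. ROWS is JSON, one flat list of numbers, 7 for each row, row after row: the shift along the tool's x, y, z in units of 30 mm (1.0 is 30 mm), then the turn, a rotation vector about the tool's x, y, z in units of 4 degrees (1.0 is 4 degrees), then the closure, from -1 (fully open) to 1 (shut), so that 0 is half open. In form: [dx, dy, dz, wx, wy, wz, gripper, dx, dy, dz, wx, wy, wz, gripper, ...]. A call has 1 to 12 rows; each row shifts and turns the commanded pose from where the row before left it, along the tool's axes as they then stand; what a row does not reach is not made up. A row lasts 1/10 s, in which the tool goes at most 50 mm and 8.59 degrees, less where a joint would pass 70% of its speed; a pose out of reach is approached as far as the arm can. A call with a number of a shift or a turn outside -1 to 1 is refused whole. A call with a gripper value outside its range is refused whole. The fingers move at their own pace and stop on an object; the grip force is fixed at half the most. Time passes only in rows, so rows that do not move let the fingers close. It gives the time, the measured TCP pose, the force, the opening and the grip force at its end, in the units of the state.
- get_obs(): the state, without advancing time (a new reading comes with each control period).
- capture(name): name is "side" or "top" or "wrist"; returns the picture (480x640x3 uint8, red, green, blue); there is no depth.
- camera_model(name): a dict with "fov_y" (degrees; the focal length in pixels is half the picture's height over the tangent of half this angle, whatever the lens; pixels are square), "cx", "cy" (the principal point, pixels), "pose" (4x4, takes a point from camera to world coordinates). Camera axes: x right, y up, looking along -z (the intrinsics and any distortion apply to the point x, -y, -z); pixel columns grow to the right and rows downward; lengths in mm; the calibration is good to about 2 mm. A picture is of the moment at which its call begins: read the wrist's pose just before it. camera_model takes no time and is no camera call; for the wrist camera it gives the pose at the moment of the call.
- close_job(): hands the job in; it is judged then, once.
Trained networks look in the newest picture that a camera, given by its name, has taken for a name from the list of things; names that differ only in an ending like _2 or _b are one class to them, and where a whole thing is asked for, a point or a joint stands for the part that bears it (a point fixed in the world has none). Each returns a list of dicts, best first, with "score" (0 to 1); they miss things now and then, are a little off and sometimes report something else, mostly with a low value. They report only what shows in the picture. A call takes as long as a camera call. They do not tell look-alikes from the thing itself.
- search_frame(camera, thing): "location" ([column, row] in pixels, amid what is visible of it).
- regions_of(camera, thing): "pixels" (480x640 bool, what is visible of it) and "location" ([column, row] in pixels, amid what is visible of it).
- pinpoint(camera, thing): "location" ([column, row] in pixels: a listed point, or the origin of a listed thing).
The state is a dict: "time": time; "joint_positions": joint angles; "dq": joint speeds; "tau": joint torques, N m; "tool_pos": TCP position; "tcp_rot": TCP orientation; "contact_force": force on the tool from outside, world axes, zero at the start; "moment": the same for the moment, N m; "grip_width": finger opening in mm; "finger_force": force on a finger pad.
Only numpy, scipy, OpenCV 4.12 (cv2) and the standard library are available. Lean on these libraries where they do the work, as an engineer would, in place of code of your own. Each camera call takes 0.05 s, during which the arm holds its last target. There are 200 camera calls.

## Task

Clamp the carved printing block in its work holder: take the key with the T-shaped handle from the tool stand, set it fully home in the slot on top of the holder's lock cylinder (its collar resting on the cylinder), and with it turn the cylinder clockwise, seen from above, until the clamp finger points straight over the corner of the printing block nearest to the cylinder. Then let go and leave the key standing in the lock; leave the round-headed punch in the stand.

Things in the scene. Friction and masses are not known exactly. Their poses are not given: they have to be found in the camera images.
- key_grip (a point): T-key upright in a slot of the wooden stand (90x200x45 mm, fixed), collar on its top, 3 mm play. Point: centre of its dark wood handle bar, 66 long (x), 14 thick (y), 20 high (z up). Below: stem 16 thick; round collar 72 across, 8 thick, underside 48 below the point; flat blade 44 wide (x), 10 thick (y), 28 long, end 76 below the point. Same after half a turn. 0.2 kg. Which of the 2 slots varies.
- lock_mouth (a point): Centre of the slot's mouth in the flat top of the lock, an aluminium cylinder 88 mm across on a fixed board, top 60 above the bench. Point on its axis, turns with it. Slot 58 long (x), 22 wide (y), 31 deep, z up; takes the blade either way round, 6 mm play each side. Steel clamp finger along +x, tip 84 from axis. Fixed 4-pointed carved block beside it, below the finger, near corner 53 from axis.
- lock (a joint): Angle of the lock cylinder (rad), growing clockwise seen from above; starts at 0 to 0.2. At 1.1 the finger points straight over the block's near corner, at its middle; stop at 1.3. Turning takes about 0.1 N m; it stays where it is left. With the slot's play the key turns about 0.3 rad from in line before it drives the cylinder.
- punch_top (a point): Bystander: punch in the stand's other slot, 100 mm from the key, with a round dark wood knob 42 mm across as handle. The point is the knob's centre, 18 mm lower than the centre of the key's handle; knob 28 mm high. Leave it there.
Things that resemble listed ones, but are neither listed nor needed, are in the scene too. Leave any purple or red look-alike of the part that bears key_grip alone.

How it is judged:
By the outcome, as a careful person would: the job done as asked, in the order asked, and still so for the second after the job is handed in, with the robot touching nothing.
It also fails if it takes over 40 s, if anything falls off the work surface, if the arm or the gripper's body presses on something with over 40 N, if the wrist force passes 120 N, or if a joint passes its speed limit or range.

## Working session

There is one attempt and no reset: what is moved stays moved. The work goes in short steps, Python scripts to look and compute and a shell command to move; the robot and the scene stay as the last step left them, time stands still between calls to the robot, and variables do not carry over. Pictures are saved under pics/ and viewed, at most 10 in all, crops included, and the job is handed in when it is done.

```bash
mkdir -p pics; python3 - <<'E'
from plant import *
import cv2,numpy as np
o=get_obs();print({k:np.round(v,3).tolist() for k,v in o.items()})
for c in("top","side"):
    im=capture(c);cv2.imwrite(f"pics/{c}0.png",im[:,:,::-1])
    m=camera_model(c);print(c,m)
    for t in("key_grip","lock_mouth","punch_top"):
        print(t,[(np.round(d["location"]).tolist(),round(d["score"],2)) for d in pinpoint(c,t)])
E
```

```text
{'time': 0.0, 'joint_positions': [0.973, 0.343, 1.525, -0.0, 1.275, -0.146], 'dq': [0.001, -0.002, 0.001, 0.002, -0.0, -0.0], 'tau': [0.002, -43.125, -24.422, 0.072, 0.056, -0.0], 'tool_pos': [228.961, 471.991, 226.034], 'tcp_rot': [-3.14, -0.0, 2.69], 'contact_force': [-0.302, 0.991, 0.201], 'moment': [-0.033, 0.014, -0.072], 'finger_force': 0.0, 'grip_width': 91.841}
top {'fov_y': 52.096288247449706, 'cx': 316.8697776486244, 'cy': 242.03577891872098, 'pose': array([[-1.94853098e-03,  9.82761448e-01, -1.84867897e-01,
         3.68800213e+02],
       [-9.99814399e-01, -5.45795578e-03, -1.84764324e-02,
        -5.72771176e+01],
       [-1.91669263e-02,  1.84797583e-01,  9.82589682e-01,
         8.36774098e+02],
       [ 0.00000000e+00,  0.00000000e+00,  0.00000000e+00,
         1.00000000e+00]])}
key_grip [([344.0, 282.0], 0.96), ([441.0, 156.0], 0.85), ([431.0, 252.0], 0.74), ([413.0, 335.0], 0.73), ([346.0, 199.0], 0.73)]
lock_mouth [([185.0, 227.0], 0.77)]
punch_top []
side {'fov_y': 48.65153801476338, 'cx': 320.5863405729707, 'cy': 235.37748586456726, 'pose': array([[-9.87796456e-01,  8.95212974e-02, -1.27452340e-01,
         3.99300968e+02],
       [-1.55749336e-01, -5.70662790e-01,  8.06279185e-01,
         5.79635408e+02],
       [-5.53149273e-04,  8.16290339e-01,  5.77641564e-01,
         5.70639966e+02],
       [ 0.00000000e+00,  0.00000000e+00,  0.00000000e+00,
         1.00000000e+00]])}
key_grip [([355.0, 244.0], 0.9), ([268.0, 239.0], 0.89), ([407.0, 215.0], 0.8), ([256.0, 186.0], 0.74), ([340.0, 190.0], 0.63)]
lock_mouth [([257.0, 376.0], 0.65)]
punch_top []
```

View pics/top0.png

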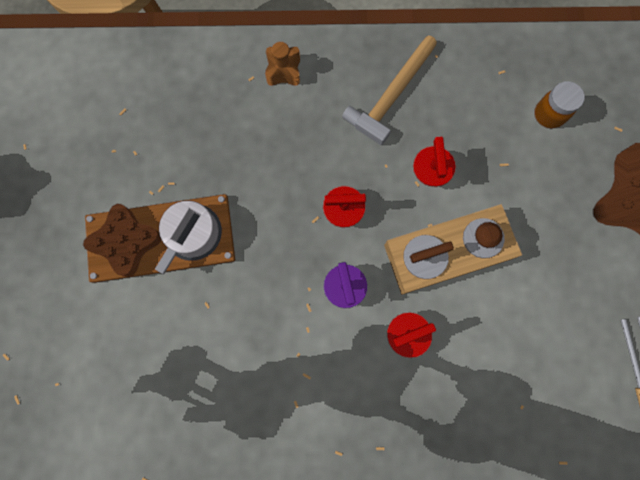

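View pics/side0.png

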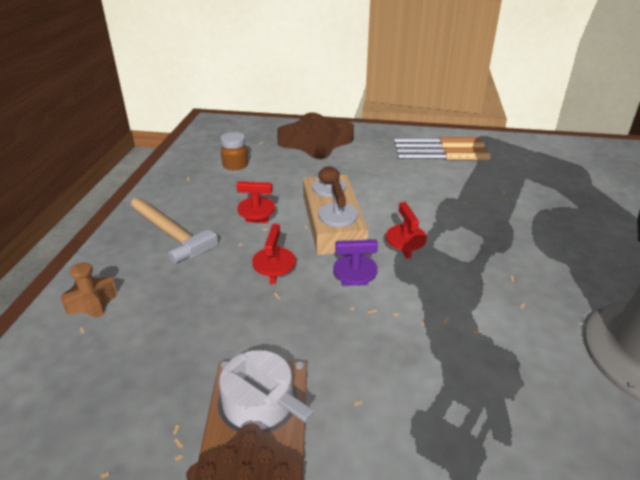

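Candidates for the key in the top picture:
- (431,252): dark wood bar on a grey collar, in the wooden stand
- (441,156), (346,199) and (413,335): red look-alikes
- (344,282): purple look-alike
- (489,234): round-knobbed punch

By the description I choose (431,252).

```bash
cat > h.py <<'E'
from plant import *
import cv2,numpy as np
def ray(m,px):
    f=240/np.tan(np.radians(m["fov_y"]/2));P=m["pose"]
    d=P[:3,:3]@np.array([(px[0]-m["cx"])/f,-(px[1]-m["cy"])/f,-1.]);return P[:3,3],d/np.linalg.norm(d)
def atz(m,px,z):
    o,d=ray(m,px);return o+d*(z-o[2])/d[2]
def tri(ms,ps):
    A=np.zeros((3,3));b=np.zeros(3);R=[ray(m,p) for m,p in zip(ms,ps)]
    for o,d in R:
        M=np.eye(3)-np.outer(d,d);A+=M;b+=M@o
    return np.linalg.solve(A,b)
def axis(mask,m,z):
    v,u=np.nonzero(mask);p=np.array([atz(m,(a,c),z)[:2] for a,c in zip(u,v)])
    r=cv2.minAreaRect(p.astype(np.float32));q=cv2.boxPoints(r);e=[q[1]-q[0],q[2]-q[1]]
    k=max(e,key=np.linalg.norm);return np.array(r[0]),sorted(r[1]),np.arctan2(k[1],k[0])
E
python3 - <<'E'
from h import *
t,s=camera_model("top"),camera_model("side")
it=capture("top");capture("side")
T={k:[d["location"] for d in pinpoint("top",k)] for k in("key_grip","lock_mouth")}
S={k:[d["location"] for d in pinpoint("side",k)] for k in("key_grip","lock_mouth")}
print(T,S)
k=min(T["key_grip"],key=lambda p:np.hypot(p[0]-431,p[1]-252)); ks=min(S["key_grip"],key=lambda p:np.hypot(p[0]-340,p[1]-190))
print("key z93",atz(t,k,93),atz(s,ks,93),"tri",tri([t,s],[k,ks]))
l,ls=T["lock_mouth"][0],S["lock_mouth"][0]
print("lock z60",atz(t,l,60),atz(s,ls,60),"tri",tri([t,s],[l,ls]))
# handle: dark pixels around k ; slot: dark pixels around l
hsv=cv2.cvtColor(it,cv2.COLOR_RGB2HSV)
def comp(mask,p):
    n,L=cv2.connectedComponents(mask.astype(np.uint8));return L==L[int(round(p[1])),int(round(p[0]))]
h=comp((it[:,:,0]<130)&(hsv[:,:,1]>100),k);print("handle",h.sum(),axis(h,t,103))
sl=comp((it.max(2)<110),l);print("slot",sl.sum(),axis(sl,t,60))
for q in [(165,262),(190,230)]: pass
print("punch",atz(t,(488,234),85))
cr=[cv2.resize(it[b:b+100,a:a+130],None,fx=3,fy=3,interpolation=cv2.INTER_CUBIC) for a,b in((380,195),(80,190))]
cv2.imwrite("pics/crop1.png",np.hstack(cr)[:,:,::-1])
E
```

```text
{'key_grip': [[347.8, 198.1], [430.3, 254.2], [438.6, 154.9], [409.9, 334.5], [345.6, 284.0]], 'lock_mouth': [[183.1, 224.7]]} {'key_grip': [[256.4, 185.7], [405.6, 215.9], [340.3, 189.6], [272.8, 240.0], [351.8, 243.1], [330.7, 174.1]], 'lock_mouth': [[257.1, 376.6]]}
key z93 [ 488.86652436 -216.55799503   93.        ] [ 492.03894105 -231.31413796   93.        ] tri [ 488.72340996 -214.4952842   102.70654461]
lock z60 [544.89899519 175.28269556  60.        ] [541.79328024 171.06773529  60.        ] tri [542.37744106 173.93747098  63.86959973]
handle 600 (array([ 485.290802  , -228.69142151]), [50.18883514404297, 78.97746276855469], np.float32(-0.97330683))
slot 457 (array([542.21685791, 171.62617493]), [21.789220809936523, 57.236148834228516], np.float32(-0.5021854))
punch [ 521.45927508 -308.87148733   85.        ]
```

View pics/crop1.png

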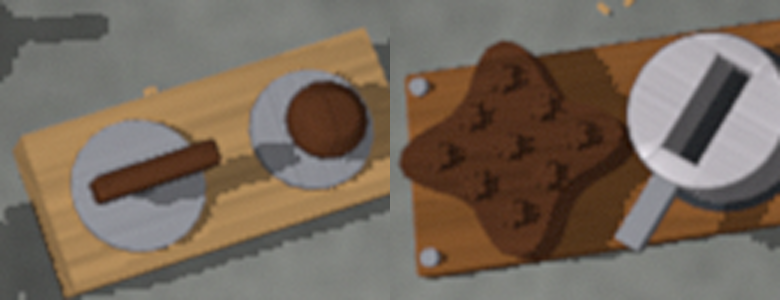

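The left crop shows the dark bar key in the stand, with its handle centre at about (431.7,252) and the round-knobbed punch beside it. The right crop shows the slot centred at about (185.7,226.7), the finger pointing down-left, and the block's near tip at about (160,240).

```bash
python3 - <<'E'
from h import *
t=camera_model("top")
a,b=atz(t,(411.7,258.3),103),atz(t,(452.3,245),103);print("handle",a,b,np.linalg.norm(b-a),np.arctan2(*(a-b)[[1,0]]),(a+b)/2)
l=atz(t,(185.7,226.7),60);tip=atz(t,(80+240/3,190+150/3),45);f=atz(t,(80+238/3,190+240/3),55)
for n,p in(("corner",tip),("finger",f)):print(n,p,np.hypot(*(p-l)[:2]),np.arctan2(*(p-l)[[1,0]]))
print(l)
# stand edges direction
c=[atz(t,(380+u/3,195+v/3),45) for u,v in((18,140),(362,30))];d=c[0]-c[1];print("stand",np.arctan2(d[1],d[0]))
E
python3 -m pendant '[0,0,0,0,0,0.96,-0.2, 0,0,0,0,0,0.96,-0.2, 0,0,0,0,0,0.96,-0.2, 0,0,0,0,0,0.96,-0.2, 0,0,0,0,0,0.96,-0.2, 0,0,0,0,0,0.96,-0.2, 0,0,0,0,0,0.96,-0.2, 0,0,0,0,0,0.96,-0.2, 0,0,0,0,0,0.96,-0.2, 0,0,0,0,0,0.96,-0.2, 0,0,0,0,0,0.96,-0.2, 0,0,0,0,0,0.96,-0.2]'
```

```text
handle [ 481.14195971 -186.25079362  103.        ] [ 501.16091551 -248.14197325  103.        ] 65.04826444809308 1.8836293773457657 [ 491.15143761 -217.19638344  103.        ]
corner [522.63085233 216.90082225  45.        ] 49.767440090968144 1.9604526251609034
finger [471.39618948 211.68762047  55.        ] 81.15521354044428 2.6144894795250675
[541.53603468 170.86396556  60.        ]
stand 1.8784544257281117
time: 1.9
tool_pos: [229.2, 472.3, 226.8]
tcp_rot: [3.141, -0.0, 1.883]
contact_force: [0.0, 0.5, -0.6]
grip_width: 54.9
finger_force: 0.0
```

```bash
python3 -m pendant '[-0.98,0.05,0,0,0,0,-0.2, -0.98,0.05,0,0,0,0,-0.2, -0.98,0.05,0,0,0,0,-0.2, -0.98,0.05,0,0,0,0,-0.2, -0.98,0.05,0,0,0,0,-0.2, -0.98,0.05,0,0,0,0,-0.2, -0.98,0.05,0,0,0,0,-0.2, -0.98,0.05,0,0,0,0,-0.2, -0.98,0.05,0,0,0,0,-0.2, -0.98,0.05,0,0,0,0,-0.2, -0.98,0.05,0,0,0,0,-0.2, -0.98,0.05,0,0,0,0,-0.2]' && python3 -m pendant '[-0.98,0.05,0,0,0,0,-0.2, -0.98,0.05,0,0,0,0,-0.2, -0.98,0.05,0,0,0,0,-0.2, -0.98,0.05,0,0,0,0,-0.2, -0.98,0.05,0,0,0,0,-0.2, -0.98,0.05,0,0,0,0,-0.2, -0.98,0.05,0,0,0,0,-0.2, -0.98,0.05,0,0,0,0,-0.2, -0.98,0.05,0,0,0,0,-0.2, -0.98,0.05,0,0,0,0,-0.2, -0.98,0.05,0,0,0,0,-0.2, -0.98,0.05,0,0,0,0,-0.2]' && python3 -m pendant '[-0.5,0,0.2,0,0,0,-0.2, -0.5,0,0.2,0,0,0,-0.2, 0,0,0,0,0,0,-0.2]'
python3 - <<'E'
from h import *
m=camera_model("wrist");im=capture("wrist");cv2.imwrite("pics/w1.png",im[:,:,::-1])
print(m)
for d in pinpoint("wrist","key_grip"):print(d,atz(m,d["location"],93))
for d in regions_of("wrist","key_grip"):print(d["location"],d["pixels"].sum())
E
```

```text
time: 3.1
tool_pos: [355.8, 141.3, 226.9]
tcp_rot: [3.141, 0.0, 1.886]
contact_force: [0.1, 0.2, 0.5]
grip_width: 54.9
finger_force: 0.0
time: 4.3
tool_pos: [482.2, -188.7, 226.7]
tcp_rot: [3.141, 0.0, 1.885]
contact_force: [0.1, -0.4, 0.4]
grip_width: 55.3
finger_force: 0.0
time: 4.6
tool_pos: [490.8, -216.6, 213.2]
tcp_rot: [-3.14, -0.002, 1.885]
contact_force: [-0.0, 1.1, -0.1]
grip_width: 55.2
finger_force: 0.0
{'fov_y': 61.469380994266366, 'cx': 310.2533632606407, 'cy': 238.7774199709524, 'pose': array([[ 9.51158382e-01, -2.94342260e-01, -9.30610838e-02,
         4.66150099e+02],
       [ 3.08702514e-01,  9.06224639e-01,  2.88893859e-01,
        -1.37019110e+02],
       [-6.99424559e-04, -3.03512006e-01,  9.52827357e-01,
         3.71597627e+02],
       [ 0.00000000e+00,  0.00000000e+00,  0.00000000e+00,
         1.00000000e+00]])}
{'location': [316.5, 230.5], 'score': 0.88} [ 495.7058903 -214.1537253   93.       ]
{'location': [494.4, 90.5], 'score': 0.85} [575.75840037 -88.65168992  93.        ]
{'location': [492.6, 312.9], 'score': 0.78} [ 645.21352313 -235.07369858   93.        ]
{'location': [307.3, 27.4], 'score': 0.7} [449.10104524 -91.05899948  93.        ]
{'location': [164.4, 138.8], 'score': 0.65} [ 378.44868654 -184.72354641   93.        ]
[475.9, 285.0] 4294
[476.6, 87.7] 7806
[307.8, 40.6] 7162
[176.4, 137.3] 6749
[316.8, 218.6] 6197
```

View pics/w1.png

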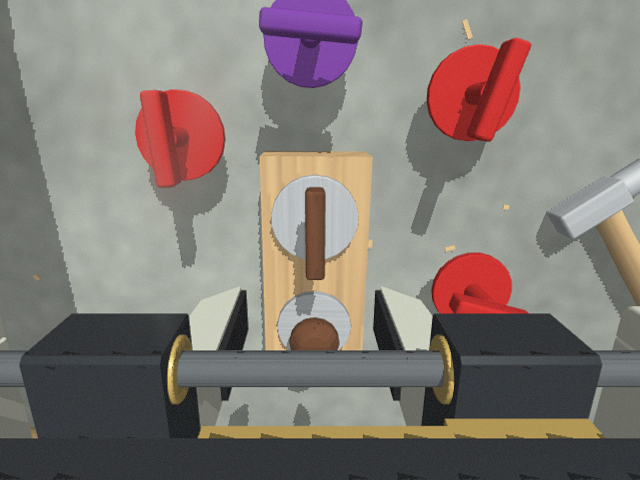

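The wrist view shows the key bar centred at about (315,232) and aligned with the tool's x axis. The punch at (313,335) is clear of the fingers. I'll refine from the bar's ends.

```bash
python3 - <<'E'
from h import *
m=camera_model("wrist")
a,b=atz(m,(315,188),103),atz(m,(315.5,279),103)
print(a,b,np.linalg.norm(a-b),(a+b)/2,np.arctan2(*(a-b)[[1,0]]))
o=get_obs();y=o["tcp_rot"][2];d=(a+b)[:2]/2-o["tool_pos"][:2]
print(o["tool_pos"],"tool units",[d@[np.cos(y),np.sin(y)]/30,d@[np.sin(y),-np.cos(y)]/30])
E
```

```text
[ 484.6541219  -182.12353727  103.        ] [ 505.8888341  -245.24891098  103.        ] 66.60124479325964 [ 495.271478   -213.68622412  103.        ] 1.8952948948572734
[ 490.87716185 -214.99776629  214.62728932] tool units [np.float64(-0.0038687894976427747), np.float64(0.15281319939757643)]
```

```bash
python3 -m pendant '[0,0.1,0.6,0,0,0.05,-0.2, 0,0,0.7,0,0,0,-0.2, 0,0,0.7,0,0,0,-0.2, 0,0,0.7,0,0,0,-0.2, 0,0,0.7,0,0,0,-0.2, 0,0,0.7,0,0,0,-0.2, 0,0,0.5,0,0,0,-0.2, 0,0,0,0,0,0,-0.2]' && python3 -m pendant '[0,0,0,0,0,0,0.2, 0,0,0,0,0,0,0.4, 0,0,0,0,0,0,0.6,0,0,0,0,0,0,1, 0,0,0,0,0,0,1, 0,0,0,0,0,0,1, 0,0,0,0,0,0,1]'
```

```text
time: 5.55
tool_pos: [492.9, -213.3, 75.3]
tcp_rot: [-3.139, -0.003, 1.883]
contact_force: [-0.2, 0.3, 0.9]
grip_width: 55.2
finger_force: 0.0
time: 6.25
tool_pos: [494.0, -215.1, 77.0]
tcp_rot: [3.141, 0.0, 1.882]
contact_force: [-1.2, 0.7, 3.2]
grip_width: 14.3
finger_force: 30.0
```

Gripped at 14.3 mm. Next I lift and go toward the lock, stopping short to look.

```bash
python3 -m pendant '[0,0,-0.3,0,0,0,1, 0,0,-0.6,0,0,0,1, 0,0,-0.9,0,0,0,1, 0,0,-0.9,0,0,0,1, 0,0,-0.9,0,0,0,1, 0,0,-0.9,0,0,0,1, 0,0,-0.5,0,0,0,1, 0,0,0,0,0,0,1]' && python3 -m pendant '[0.5,0.3,0,0,0,0,1, 0.9,0.55,0,0,0,0,1, 0.9,0.55,0,0,0,0,1, 0.9,0.55,0,0,0,0,1, 0.9,0.55,0,0,0,0,1, 0.9,0.55,0,0,0,0,1, 0.9,0.55,0,0,0,0,1, 0.9,0.55,0,0,0,0,1, 0.9,0.55,0,0,0,0,1, 0.7,0.35,0,0,0,0,1, 0.4,0.2,0,0,0,0,1, 0,0,0,0,0,0,1]'
python3 - <<'E'
from h import *
m=camera_model("wrist");im=capture("wrist");cv2.imwrite("pics/w2.png",im[:,:,::-1])
for d in pinpoint("wrist","lock_mouth"):print(d,atz(m,d["location"],60))
for d in pinpoint("wrist","key_grip"):print(d)
E
```

```text
time: 7.05
tool_pos: [494.8, -215.5, 229.1]
tcp_rot: [3.139, 0.003, 1.882]
contact_force: [-0.2, -0.2, -3.7]
grip_width: 14.6
finger_force: 30.0
time: 8.25
tool_pos: [562.6, 85.8, 225.7]
tcp_rot: [-3.14, -0.001, 1.884]
contact_force: [-0.1, -0.8, -3.3]
grip_width: 14.2
finger_force: 30.0
{'location': [323.2, 104.2], 'score': 0.81} [545.83380708 172.36999535  60.        ]
{'location': [310.4, 331.6], 'score': 0.16} [597.10470264 -17.24667464  60.        ]
{'location': [125.6, 362.9], 'score': 0.91}
{'location': [311.7, 333.9], 'score': 0.77}
{'location': [28.9, 425.9], 'score': 0.66}
```

View pics/w2.png

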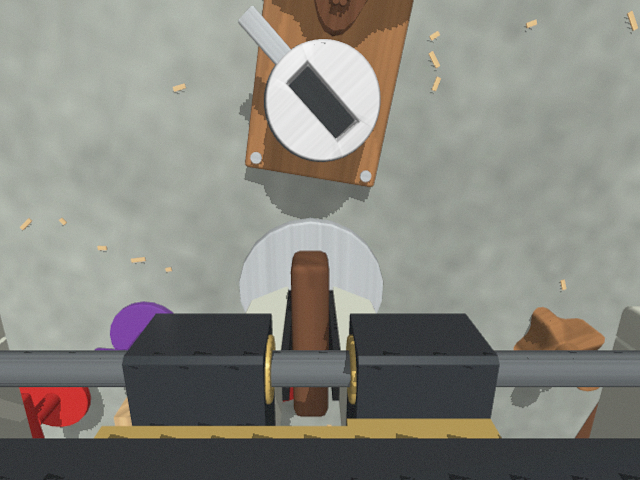

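The wrist view shows the lock's slot with corners near (288,74), (308,63), (337,139) and (359,122). The block's near tip is at about (338,35). The key hangs straight in the grip, its handle ends at (310,252) and (310,415).

```bash
python3 - <<'E'
from h import *
m=camera_model("wrist");o=get_obs();y=o["tcp_rot"][2];p=o["tool_pos"]
im=capture("wrist")
mk=np.zeros((480,640),np.uint8);mk[55:150,275:370]=(im[55:150,275:370].max(2)<110)
n,L,st,_=cv2.connectedComponentsWithStats(mk);i=L[100,323];print("slot",st[i]);c,sz,an=axis(L==i,m,60);print(c,sz,an,an+np.pi)
l=c
for z in(20,35,45):
    q=atz(m,(338,35),z);d=q[:2]-l;print("corner",z,q,np.hypot(*d),np.arctan2(d[1],d[0]))
q=atz(m,(247,14),55);d=q[:2]-l;print("finger",np.hypot(*d),np.arctan2(d[1],d[0]))
for e in(((413,0),(375,187)),((264,0),(246,160))):
    a,b=[atz(m,x,10) for x in e];print("board",np.arctan2(*(a-b)[[1,0]]))
X=np.array([np.cos(y),np.sin(y)]);Y=np.array([np.sin(y),-np.cos(y)])
a,b=[atz(m,x,p[2]+26) for x in((310,252),(310,415))]
g=(a+b)[:2]/2-p[:2];print("handle len",np.linalg.norm(a-b),"offset tool",g@X,g@Y,"pose",p,y)
E
```

```text
slot [ 289   58   69   77 2156]
[544.19714355 173.93994141] [21.634428024291992, 56.15742111206055] -0.505904 2.6356888
corner 20 [542.10776829 225.29002139  20.        ] 51.392569532692846 1.6114627360261118
corner 35 [541.94921549 222.74268879  35.        ] 48.854491432741526 1.616825298977773
corner 45 [541.84351363 221.04446706  45.        ] 47.163289869233225 1.6207209173186248
finger 79.74581851610452 2.641708589289529
board 1.7302316990965523
board 1.720495037391097
handle len 69.19551395850488 offset tool 1.7972497827718068 0.9306013532709727 pose [562.82997497  83.44074074 226.34040413] 1.8813294192715277
```

```bash
python3 -m pendant '[0,0,0,0,0,-0.985,1, 0,0,0,0,0,-0.985,1, 0,0,0,0,0,-0.985,1, 0,0,0,0,0,-0.985,1, 0,0,0,0,0,-0.985,1, 0,0,0,0,0,-0.985,1, 0,0,0,0,0,-0.985,1, 0,0,0,0,0,-0.985,1, 0,0,0,0,0,-0.985,1, 0,0,0,0,0,-0.985,1, 0,0,0,0,0,-0.985,1]' && python3 -m pendant '[0.4,0.4,0,0,0,0,1, 0.5,0.6,0,0,0,0,1, 0.5,0.6,0,0,0,0,1, 0.35,0.4,0,0,0,0,1, 0.2,0.25,0.5,0,0,0,1, 0,0,0.5,0,0,0,1, 0,0,0.25,0,0,0,1, 0,0,0,0,0,0,1]'
python3 - <<'E'
from h import *
P=[]
for i in range(6):
    capture("top");o=get_obs();P.append(np.r_[o["tool_pos"],o["tcp_rot"][2]])
print(np.mean(P,0),np.std(P,0))
a=cv2.resize(capture("top")[150:310,60:260],None,fx=2,fy=2);b=capture("side")[250:480,140:400]
b=cv2.resize(b,(362,320));cv2.imwrite("pics/in1.png",np.hstack([a,b])[:,:,::-1])
m=camera_model("side");print([d for d in pinpoint("side","key_grip")][:3],m["cx"])
E
```

```text
time: 9.55
tool_pos: [563.0, 83.2, 226.8]
tcp_rot: [-3.141, 0.0, 2.64]
contact_force: [0.4, 0.3, -2.5]
grip_width: 14.4
finger_force: 30.0
time: 10.35
tool_pos: [543.7, 171.6, 188.2]
tcp_rot: [-3.14, -0.002, 2.638]
contact_force: [0.1, 0.8, -2.8]
grip_width: 14.6
finger_force: 30.0
[544.7520059  171.6547326  189.81980829   2.63782832] [2.12535423e-01 4.32858299e-02 3.28090165e-01 1.11546151e-04]
[{'location': [355.1, 244.8], 'score': 0.81}, {'location': [243.8, 282.1], 'score': 0.78}, {'location': [270.1, 237.5], 'score': 0.77}] 320.5863405729707
```

View pics/in1.png

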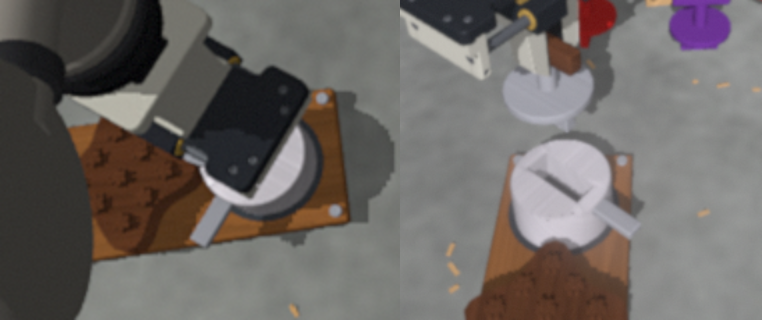

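The side crop shows the collar at about (547,92) above the slot at about (562,180). I'll compare the two axes in the same camera before inserting.

```bash
python3 - <<'E'
from h import *
m=camera_model("side");im=capture("side")
f=lambda u,v:((u-400)/362*260+140,v/320*230+250)
print("collar",atz(m,f(547.5,93),162),"lock",atz(m,f(562,180),60),atz(m,f(561.5,181),60))
g=im[250:480,140:400].max(2)
for d in pinpoint("side","lock_mouth")[:2]:print(d,atz(m,d["location"],60))
E
```

```text
collar [546.17145239 174.48916886 162.        ] lock [541.62100762 175.29548207  60.        ] [541.77359159 176.41411059  60.        ]
{'location': [257.9, 376.5], 'score': 0.83} [540.87494199 170.76919184  60.        ]
```

```bash
python3 -m pendant '[0.05,0,0.5,0,0,0,1, 0,0,0.6,0,0,0,1, 0,0,0.6,0,0,0,1, 0,0,0.4,0,0,0,1, 0,0,0.2,0,0,0,1, 0,0,0.2,0,0,0,1, 0,0,0,0,0,0,1]'
```

```text
time: 11.6
tool_pos: [543.0, 172.5, 113.9]
tcp_rot: [-3.141, -0.0, 2.638]
contact_force: [-0.2, -0.5, -2.7]
grip_width: 14.5
finger_force: 30.0
```

```bash
python3 -m pendant '[0,0,0.2,0,0,0,1, 0,0,0.2,0,0,0,1, 0,0,0.15,0,0,0,1, 0,0,0.1,0,0,0,1, 0,0,0,0,0,0,1]'
```

```text
time: 12.1
tool_pos: [542.8, 172.5, 94.2]
tcp_rot: [-3.141, -0.001, 2.638]
contact_force: [-0.4, 0.4, -2.9]
grip_width: 14.4
finger_force: 30.0
```

```bash
python3 -m pendant '[0,0,0.05,0,0,0,1, 0,0,0.05,0,0,0,1, 0,0,0,0,0,0,1]'; python3 -m pendant '[0,0,0.05,0,0,0,1, 0,0,0,0,0,0,1]'
```

```text
time: 12.4
tool_pos: [543.4, 172.7, 92.0]
tcp_rot: [3.141, 0.001, 2.638]
contact_force: [0.3, 0.8, -1.5]
grip_width: 14.5
finger_force: 30.0
time: 12.6
tool_pos: [543.4, 172.7, 91.9]
tcp_rot: [3.141, 0.001, 2.639]
contact_force: [-3.4, -0.3, 9.8]
grip_width: 14.2
finger_force: 30.0
```

Seated: TCP z 92 with about 12 N contact. Now I turn clockwise.

```bash
python3 -m pendant '[0,0,-0.02,0,0,0.7,1, 0,0,0,0,0,0.9,1, 0,0,0,0,0,0.9,1, 0,0,0,0,0,0.9,1, 0,0,0,0,0,0.9,1, 0,0,0,0,0,0.9,1, 0,0,0,0,0,0.9,1, 0,0,0,0,0,0.9,1]' && python3 -m pendant '[0,0,0,0,0,0.9,1, 0,0,0,0,0,0.9,1, 0,0,0,0,0,0.9,1, 0,0,0,0,0,0.9,1, 0,0,0,0,0,0.9,1, 0,0,0,0,0,0.9,1, 0,0,0,0,0,0.9,1, 0,0,0,0,0,0.9,1, 0,0,0,0,0,0,1]'
python3 - <<'E'
from h import *
print(get_obs()["moment"])
a=cv2.resize(capture("top")[160:300,60:260],None,fx=2,fy=2);b=capture("side")[300:480,140:380]
b=cv2.resize(b,(373,280));cv2.imwrite("pics/t1.png",np.hstack([a,b])[:,:,::-1])
E
```

```text
time: 13.4
tool_pos: [544.2, 172.8, 92.0]
tcp_rot: [3.139, 0.001, 2.148]
contact_force: [1.0, 0.1, 2.7]
grip_width: 14.7
finger_force: 30.0
time: 14.3
tool_pos: [544.2, 172.7, 91.9]
tcp_rot: [3.139, -0.0, 1.647]
contact_force: [0.8, -0.3, 5.2]
grip_width: 14.4
finger_force: 30.0
[-0.14922926 -0.11974858  0.09185218]
```

View pics/t1.png

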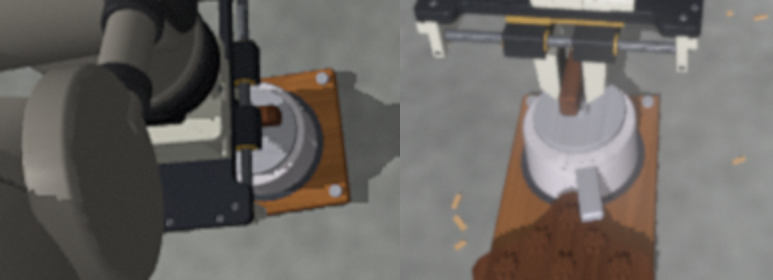

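The side crop shows the finger has swung toward the block, its tip at about (592,216), and still needs roughly 0.2 rad to reach the near corner. I'll turn some more, then measure.

```bash
python3 -m pendant '[0,0,0,0,0,0.7,1, 0,0,0,0,0,0.9,1, 0,0,0,0,0,0.6,1, 0,0,0,0,0,0,1]'
python3 - <<'E'
from h import *
m=camera_model("side");l=np.array([542.5,172.5])
q=atz(m,(592/373*240-400/373*240+140,216/280*180+300),55)[:2]-l;print("prev finger",np.hypot(*q),np.arctan2(q[1],q[0]))
im=capture("side");cv2.imwrite("pics/t2.png",cv2.resize(im[360:480,180:340],None,fx=5,fy=5,interpolation=cv2.INTER_CUBIC)[:,:,::-1])
E
```

```text
time: 14.8
tool_pos: [544.1, 172.7, 92.0]
tcp_rot: [3.139, -0.001, 1.494]
contact_force: [0.7, -0.1, 6.0]
grip_width: 14.3
finger_force: 30.0
prev finger 81.46875808320691 1.9189905253907333
```

View pics/t2.png

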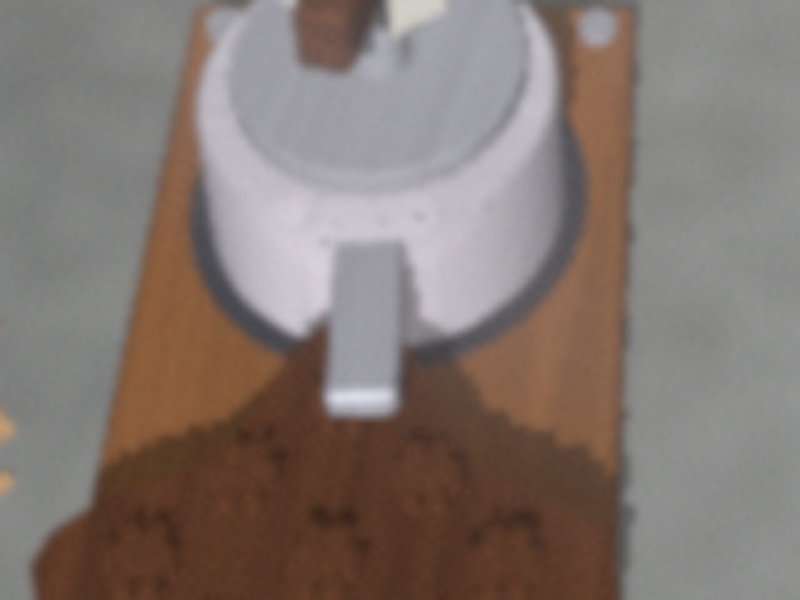

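The finger now lies with its root at (367,242) and tip at (362,390), nearly over the block's mid line (carve marks symmetric about x≈338). I'll compute the remaining angle.

```bash
python3 - <<'E'
from h import *
m=camera_model("side");f=lambda u,v:(180+u/5,360+v/5)
A=lambda d:np.arctan2(d[1],d[0])
for l in ([542.5,172.5],[544.1,173.5],[541,171.5]):
    q=atz(m,f(362,390),55)[:2]-l;print("finger",np.hypot(*q),A(q))
    for z in(25,35,42):
        for px in((340,435),(335,515)):
            q=atz(m,f(*px),z)[:2]-l;print("  block",z,px,np.hypot(*q).round(1),A(q).round(3))
q=atz(m,f(362,390),55)-atz(m,f(367,242),55);print("finger dir",A(q),np.hypot(*q[:2]))
q=atz(m,f(335,515),38)-atz(m,f(340,435),38);print("block dir",A(q))
a,b=atz(m,f(200,10),12),atz(m,f(105,440),12);print("board L",A(b-a));a,b=atz(m,f(635,10),12),atz(m,f(620,560),12);print("board R",A(b-a))
E
```

```text
finger 78.9864329497371 1.7685911928348672
  block 25 (340, 435) 70.5 1.658
  block 25 (335, 515) 90.0 1.685
  block 35 (340, 435) 76.9 1.683
  block 35 (335, 515) 96.1 1.703
  block 42 (340, 435) 81.4 1.699
  block 42 (335, 515) 100.4 1.715
finger 78.3402351403575 1.791127004211814
  block 25 (340, 435) 69.7 1.682
  block 25 (335, 515) 89.3 1.704
  block 35 (340, 435) 76.1 1.706
  block 35 (335, 515) 95.4 1.721
  block 42 (340, 435) 80.6 1.72
  block 42 (335, 515) 99.7 1.732
finger 79.68961680421592 1.7476677296877836
  block 25 (340, 435) 71.4 1.636
  block 25 (335, 515) 90.9 1.667
  block 35 (340, 435) 77.7 1.663
  block 35 (335, 515) 96.9 1.687
  block 42 (340, 435) 82.2 1.679
  block 42 (335, 515) 101.2 1.699
finger dir 1.8018469529961803 38.4341189731442
block dir 1.782296117478824
board L 1.7112066778414254
board R 1.7270084512587047
```

```bash
python3 -m pendant '[0,0,0,0,0,0.5,1, 0,0,0,0,0,0.5,1, 0,0,0,0,0,0,1]'
python3 - <<'E'
from h import *
im=capture("side");cv2.imwrite("pics/t3.png",cv2.resize(im[360:480,180:340],None,fx=5,fy=5,interpolation=cv2.INTER_CUBIC)[:,:,::-1])
E
```

```text
time: 15.15
tool_pos: [544.1, 172.6, 91.9]
tcp_rot: [3.139, -0.001, 1.425]
contact_force: [0.2, -0.2, 6.4]
grip_width: 14.3
finger_force: 30.0
```

View pics/t3.png

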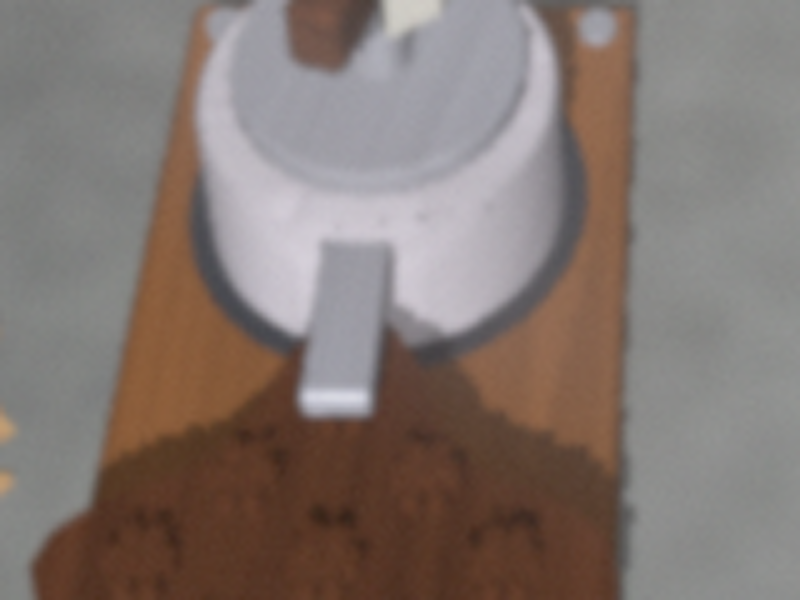

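The finger tip is now at (337,390), on the block's mid line (x≈338). I'll ease off, release, rise, and look.

```bash
python3 -m pendant '[0,0,0,0,0,-0.3,1, 0,0,0,0,0,0,0.6, 0,0,0,0,0,0,0.4, 0,0,0,0,0,0,0.2, 0,0,0,0,0,0,0, 0,0,0,0,0,0,0, 0,0,0,0,0,0,0]' && python3 -m pendant '[0,0,-0.3,0,0,0,0, 0,0,-0.6,0,0,0,0, 0,0,-0.9,0,0,0,0, 0,0,-0.9,0,0,0,0, 0,0,-0.9,0,0,0,0, 0,0,-0.9,0,0,0,0, 0,0,-0.5,0,0,0,0, -0.9,0,0,0,0,0,0, -0.9,0,0,0,0,0,0, -0.9,0,0,0,0,0,0, -0.9,0,0,0,0,0,0, 0,0,0,0,0,0,0]'
python3 - <<'E'
from h import *
a=cv2.resize(capture("wrist"),(400,300));b=cv2.resize(capture("side")[300:480,140:380],(400,300),interpolation=cv2.INTER_CUBIC)
cv2.imwrite("pics/e.png",np.hstack([a,b])[:,:,::-1])
E
```

```text
time: 15.9
tool_pos: [543.0, 172.6, 90.7]
tcp_rot: [-3.141, 0.0, 1.445]
contact_force: [-0.8, -0.8, -0.1]
grip_width: 46.0
finger_force: 0.0
time: 17.1
tool_pos: [529.3, 62.9, 241.6]
tcp_rot: [3.141, 0.001, 1.442]
contact_force: [0.7, -0.1, 0.1]
grip_width: 45.8
finger_force: 0.0
```

View pics/e.png

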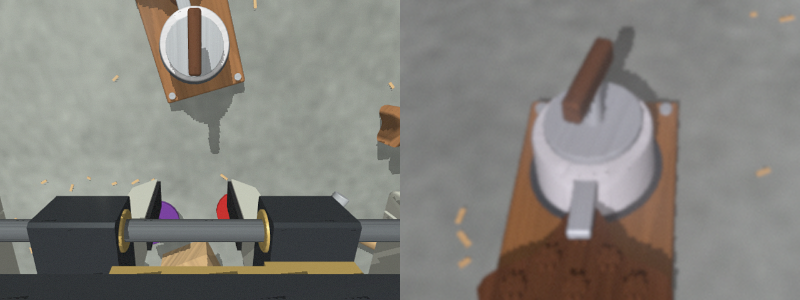

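The key stands upright in the lock with its collar flat on the cylinder, and the finger (tip at about (578,232)) points over the block's near corner. The gripper is clear.

```bash
python3 -c "
from plant import *
print(close_job())"
```

```text
the job is handed in; nothing more can be done
None
```

The job is handed in: the key stands fully home in the lock, the clamp finger points over the block's near corner (to within about 0.05 rad, measured from the pictures), the punch was left untouched in the stand, and the arm finished clear at about 17 s.

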